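# Close the irrigation filter on its dowels and hold it shut

## Robot

A 6-joint arm with a two-finger parallel gripper is mounted at the origin on the work surface; the furniture and walls round the work are solid. World frame = base frame: x ahead of the robot, y to its left, z up, the work surface at z = 0. Lengths are in m, angles in degrees, forces in N, time in s.
With the tool pointing down it reaches from about 0.375 to 0.9 m from the base axis. Payload 3.1 kg.
Tool frame: the origin (TCP) lies on the centre line of the jaws, within the pads' length; the fingertips stand finger_overhang ahead of it and the grasp point (between the pads) lies 5 mm behind it (finger_overhang is the distance from the TCP to the fingertips, in m); z points along the fingers, y is the line along which they close (so a half turn about z gives the same grasp; the last joint's range is limited). The gripper opens to 87 mm and grips with 3 to 60 N. Pads are 19 mm wide; open, the fingers measure 117 mm over their backs; the gripper's body (75 mm by 190 mm) begins 51 mm behind the grasp point.
Start: joints at [57.095, 30.224, 82.088, -0, 67.689, -10.227], TCP at [0.241, 0.577, 0.237] pointing down, gripper open.
Joint ranges: [-176.69, 176.69], [-43.24, 126.21], [12.49, 139.97], [-82, 262], [0, 151.66], [-163.58, 163.58]. Speed limits (degrees/s): [159.86, 159.86, 180, 180, 180, 180].

## Interface

Orientations are given as a 3x3 rotation matrix whose columns are the frame's x, y, z axes.
In Python, from rig import read_state, capture, calibration, hand_in, finger_overhang gives the robot as it stands.
- The arm moves only by the tool send_rows, never from a script. Its argument "plan" is a list of rows, each a list of 5 numbers: the closure in counts, from 0 (fully open) to 255 (shut), then the shift along the tool's x, y, z in m, then the turn about the tool's z in rad. A call has 1 to 20 rows; each row shifts and turns the commanded pose from where the row before left it, along the tool's axes as they then stand; what a row does not reach is not made up. A row lasts 1/12 s, in which the tool goes at most 41.7 mm and 7.16 degrees, less where a joint would pass 70% of its speed; a pose out of reach is approached as far as the arm can. A call is refused whole if a number of a shift passes 0.0417 or a number of a turn 0.125, either way. A call with a gripper value outside its range is refused whole. The fingers move at their own pace and stop on an object; the grip force is fixed at half the most. Time passes only in rows, so rows that do not move let the fingers close. It gives the time, the measured TCP pose, the force, the opening and the grip force at its end, in the units of the state.
- read_state(): the state, without advancing time (a new reading comes with each control period).
- capture(name): name is "side" or "top"; returns (picture, depth): 480x640x3 uint8, blue, green, red; 480x640 float32, m along the optical axis (not along the pixel's ray), 0 where there is no reading.
- calibration(name): a dict with "fx", "fy", "cx", "cy" (pixels), "dist_coeffs" ([k1, k2, p1, p2, k3] as OpenCV has them; the pictures are not rectified), "xyz" and "rotation" of the camera in the world. Camera axes: x right, y down, z forward; pixel columns grow to the right and rows downward; lengths in m; the calibration is good to about 2 mm. A picture is of the moment at which its call begins. calibration takes no time and is no camera call.
- hand_in(): hands the job in; it is judged then, once.
The state is a dict: "time_s": time; "joint_positions": joint angles; "qvel": joint speeds; "tau": joint torques, N m; "position": TCP position; "tcp_rot": TCP orientation; "force": force on the tool from outside, world axes, zero at the start; "moment": the same for the moment, N m; "opening": opening from 0.0 (shut) to 1.0 (fully open); "grasp_force": force on a finger pad.
Only numpy, scipy, OpenCV 4.12 (cv2) and the standard library are available. Lean on these libraries where they do the work, as an engineer would, in place of code of your own. Each camera call takes 0.05 s, during which the arm holds its last target. There are 200 camera calls.

## Task

Close the irrigation filter: lay the round strainer plate in the round seat of the filter base so that it lies level on the seal, and let go of it. Then set the cover squarely over the base's two dowels (wide hole over the thick dowel), press it right down against the springy seal until its flange meets the base's, and finish while still holding it pressed shut. Leave the tape, the plant pot and the tin where they stand.

Things in the scene. Friction and masses are not known exactly. Their poses are not given: they have to be found in the camera images.
- filter_base: lower half of the filter, grey plastic, fixed to the bench: a flange 92 (own x) x 170 (own y) mm whose top is 50 mm above the bench, with a round recess 76 mm wide in its middle and two upright steel dowels; a hose spigot 20 mm thick sticks out on the +x side at 18 mm height, to 68 mm from the middle. Origin: centre of the underside; z up.
- flange_top (a point): middle of the base, level with the top of its flange (50 mm above the bench); axes as the base. When shut, the centre of the cover's underside is here with the same axes; let go, the seal lifts it 4 mm
- seat (a point): middle of the black seal ring in the recess, at the ring's top when nothing presses it, 4 mm below the flange top; axes as the base
- seal (a joint): how far the black seal ring (74 mm outside, 54 mm inside) is pushed down, m: 0 free, 0.004 when the filter is shut, 0.006 at most. It is sprung: 6 N to start moving it, 1 N more per mm (10 N at 0.004); the weight of strainer and cover does not move it
- dowel_thick (a point): foot of the thick dowel, at the flange top, 65 mm from the middle along the base's +y; 14 mm diameter, 24 mm tall, the last 4 mm tapered
- dowel_thin (a point): foot of the thin dowel, at the flange top, 65 mm from the middle along the base's -y; 10 mm diameter, 24 mm tall, the last 4 mm tapered
- strainer: loose round aluminium strainer plate, 72 mm diameter, 8 mm thick, with a row of small dark holes and a round lifting knob 16 mm in diameter in the middle of its top, from 8 to 30 mm above its underside; 0.08 kg. Origin: centre of the underside; z up through the knob. Lying on the seal in the recess its top stands 4 mm above the flange.
- filter_cover: loose upper half, grey plastic, 0.25 kg: flange 92 (own x) x 170 (own y) x 16 mm with a dowel hole near each end; on its middle a dome 68 mm wide up to 36 mm, and on that a grip rib 20 mm thick (own x), 56 mm long (own y), from 36 to 67 mm above the underside. Hollow below (52 mm wide, 30 mm deep: clears the strainer's knob). Origin: centre of the underside; z up.
- hole_wide (a point): centre of the cover's wide dowel hole (16 mm, right through), at the underside, 65 mm from the middle along the cover's +y
- hole_narrow (a point): centre of the cover's narrow dowel hole (12 mm, right through), at the underside, 65 mm from the middle along the cover's -y
- tape: bystander: roll of grey tape lying flat, about 100 mm wide, 48 mm high; origin at its underside
- nursery_pot: bystander: small black plant pot, 70 mm wide, 66 mm high; origin at its underside
- tin: bystander: small tin, 75 mm wide, 58 mm high; origin at its underside
Not all that is in view belongs to the job. Of the things like the strainer, leave any that is pink or red; of the rest the larger one is meant.

How it is judged:
By the outcome, as a careful person would: the job done as asked, in the order asked, and still so for the second after the job is handed in, while the arm keeps its last pose, push and grip.
It also fails if it takes over 56 s, if anything falls off the work surface, if the arm or the gripper's body presses on something with over 40 N, if the wrist force passes 120 N, or if a joint passes its speed limit or range.

## Working session

There is one attempt and no reset: what is moved stays moved. The work goes in short steps, Python scripts to look and compute and a tool call to move; the robot and the scene stay as the last step left them, time stands still between calls to the robot, and variables do not carry over. Pictures are saved under pics/ and viewed, at most 10 in all, crops included, and the job is handed in when it is done.

Besides the shell and the picture viewer there is one more tool, called as name(argument=value, ...), one argument or row to a line, values as JSON. send_rows: Moves the arm, as the interface text tells. Its arguments: {"type":"object","properties":{"plan":{"type":"array","items":{"type":"array","items":{"type":"number"}}}},"required":["plan"]}

```bash
ls; mkdir -p pics; python3 - <<'E'
from rig import *
import cv2,numpy as np
s=read_state();print(s,finger_overhang if not callable(finger_overhang) else finger_overhang())
for n in("side","top"):
    p,d=capture(n);cv2.imwrite(f"pics/{n}0.png",p);np.savez(f"{n}0.npz",p=p,d=d);print(n,calibration(n))
E
```

```text
pics
{'time_s': 0.0, 'joint_positions': array([ 5.70956870e+01,  3.02784144e+01,  8.21567235e+01, -1.20558562e-03,
        6.76897219e+01, -1.02261408e+01]), 'qvel': array([-0.07346861, -0.11178593, -0.0210238 ,  0.05336077, -0.01483375,
        0.03691116]), 'tau': array([ 2.03412594e-03, -4.40035772e+01, -1.76601523e+01,  6.35379413e-02,
        5.81884885e-02, -1.37436159e-04]), 'position': array([0.24054632, 0.57608665, 0.23557566]), 'tcp_rot': array([[-9.22687913e-01,  3.85545913e-01, -1.16748703e-03],
       [ 3.85547506e-01,  9.22686152e-01, -1.84019622e-03],
       [ 3.67743980e-04, -2.14804852e-03, -9.99997625e-01]]), 'force': array([ 0.24405775, -0.12306903, -0.10092574]), 'moment': array([-0.00302007,  0.00816023, -0.00769767]), 'grasp_force': 0.0, 'opening': 1.0001468407401564} 0.014
side {'fx': 450.1697035917344, 'fy': 450.1697035917344, 'cx': 324.54131690297896, 'cy': 245.15680483096352, 'dist_coeffs': array([-0.02070997,  0.        ,  0.        ,  0.        ,  0.        ]), 'xyz': array([ 0.3466685 , -0.84022688,  0.66322776]), 'rotation': array([[ 0.95685263, -0.18047866,  0.227729  ],
       [-0.28998013, -0.54303199,  0.78805316],
       [-0.01856265, -0.82008763, -0.57193681]])}
top {'fx': 509.1535586693617, 'fy': 509.1535586693617, 'cx': 322.80265620232416, 'cy': 244.14829189539049, 'dist_coeffs': array([0.0509842, 0.       , 0.       , 0.       , 0.       ]), 'xyz': array([0.49827558, 0.00689047, 1.36970608]), 'rotation': array([[ 0.00634606, -0.99849297,  0.05451154],
       [-0.99997643, -0.00647955, -0.00227251],
       [ 0.0026223 , -0.05449583, -0.99851055]])}
```

View pics/top0.png

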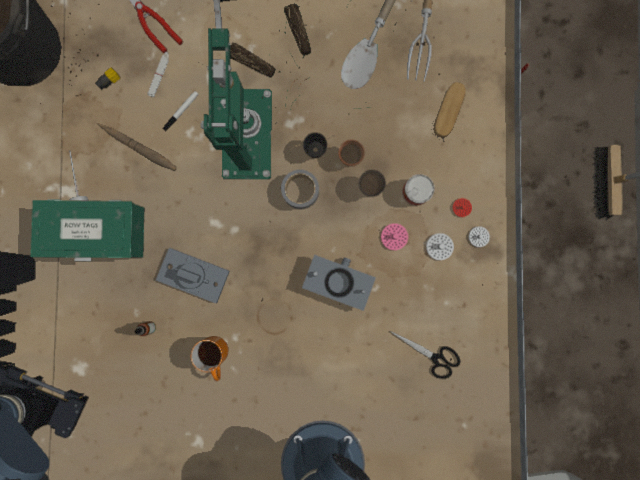

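View pics/side0.png

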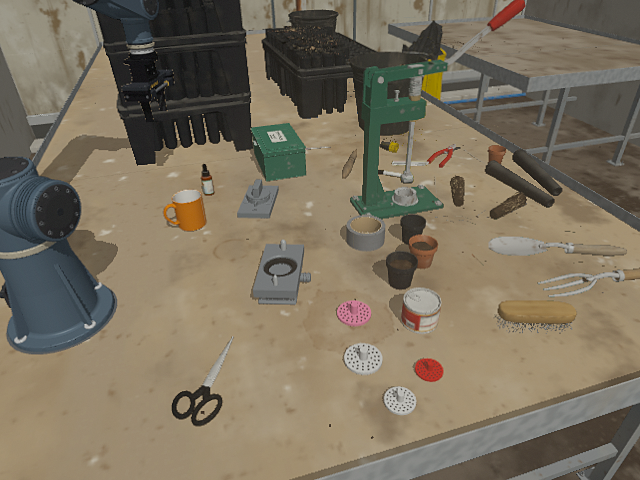

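Top view: the candidates for the strainer are pink (395,237), large white (440,247), small white (479,237) and small red (461,207). I choose the large white one, at (363,358) in the side view. The base is at (338,283) with its spigot at (346,261), and the cover is at (192,276). Next come close crops and the measurements.

```bash
cat > h.py <<'E'
import numpy as np,cv2
from rig import *
def ray(n,uv):
    c=calibration(n);K=np.array([[c['fx'],0,c['cx']],[0,c['fy'],c['cy']],[0,0,1]])
    q=cv2.undistortPoints(np.array(uv,float).reshape(-1,1,2),K,c['dist_coeffs']).reshape(-1,2)
    return c['xyz'],np.c_[q,np.ones(len(q))]@np.array(c['rotation']).T
def plane(n,uv,z):
    o,d=ray(n,uv);return o+d*((z-o[2])/d[:,2])[:,None]
def tri(a,b):  # a top px, b side px
    o1,d1=ray('top',[a]);o2,d2=ray('side',[b]);d1,d2=d1[0],d2[0]
    t,*_=np.linalg.lstsq(np.c_[d1,-d2],o2-o1,rcond=None)
    p,q=o1+t[0]*d1,o2+t[1]*d2;return (p+q)/2,np.linalg.norm(p-q)
def pts(n,d):
    h,w=d.shape;u,v=np.meshgrid(np.arange(w),np.arange(h))
    o,r=ray(n,np.c_[u.ravel(),v.ravel()]);return (o+r*d.reshape(-1,1)).reshape(h,w,3)
def crop(img,x0,y0,x1,y1,s):
    return cv2.resize(img[y0:y1,x0:x1],None,fx=s,fy=s,interpolation=cv2.INTER_CUBIC)
E
python3 - <<'E'
from h import *
t=np.load('top0.npz');s=np.load('side0.npz')
a=crop(t['p'],150,240,250,310,4);b=crop(t['p'],290,250,390,320,4)
c=crop(s['p'],230,175,330,310,3)[:,:300];d=crop(s['p'],330,290,450,415,3)[:375,:360]
e=crop(t['p'],415,195,500,270,3)
W=np.zeros((600,800,3),np.uint8)
W[:280,:400]=a;W[:280,400:]=b
c=cv2.resize(c[:300+105],None,fx=.79,fy=.79);W[280:280+min(320,c.shape[0]),:c.shape[1]]=c[:320]
d=cv2.resize(d,None,fx=.85,fy=.85);W[280:280+d.shape[0],240:240+d.shape[1]]=d[:320]
W[280:505,546:801]=e[:, :254]
cv2.imwrite('pics/c1.png',W)
P=pts('top',t['d']);hsv=cv2.cvtColor(t['p'],cv2.COLOR_BGR2HSV)
for nm,(x0,y0,x1,y1),lo,hi in [('base',(295,248,385,315),.042,.06),('cover',(145,240,240,312),.009,.024),('strain',(420,230,458,265),.004,.014),('knob',(420,230,458,265),.02,.04),('rib',(145,240,240,312),.055,.08),('dome',(145,240,240,312),.028,.045),('small',(465,224,495,252),.004,.014)]:
    q=P[y0:y1,x0:x1];m=(q[...,2]>lo)&(q[...,2]<hi)
    n,l,st,ce=cv2.connectedComponentsWithStats(m.astype(np.uint8),connectivity=8)
    k=1+np.argmax(st[1:,4]);g=q[l==k]
    r=cv2.minAreaRect((g[:,:2]*1000).astype(np.float32))
    print(nm,st[k,4],'z',np.median(g[:,2]).round(4),'mean',g.mean(0).round(4),'rect',np.round(r[0],1),np.round(r[1],1),round(r[2],1))
E
```

```text
base 1886 z 0.0484 mean [ 0.4709 -0.0371  0.0484] rect [471.2 -36.7] [170.2  91.9] 70.0
cover 1644 z 0.0153 mean [0.4872 0.347  0.0154] rect [487.7 349.4] [172.8  92.3] 69.2
strain 431 z 0.0072 mean [ 0.5682 -0.3096  0.0074] rect [ 568.5 -308.7] [67.1 71.8] 0.2
knob 29 z 0.028 mean [ 0.568  -0.309   0.0278] rect [ 567.3 -308.9] [13.2 14. ] 0.8
rib 182 z 0.0659 mean [0.4874 0.3466 0.0656] rect [487.  347.2] [55.1 20.2] 69.2
dome 346 z 0.0353 mean [0.4876 0.3452 0.0352] rect [486.7 347. ] [64.1 66.1] 65.7
small 179 z 0.0063 mean [ 0.5956 -0.4131  0.0065] rect [ 595.9 -412.8] [51.2 50.7] 0.2
```

View pics/c1.png

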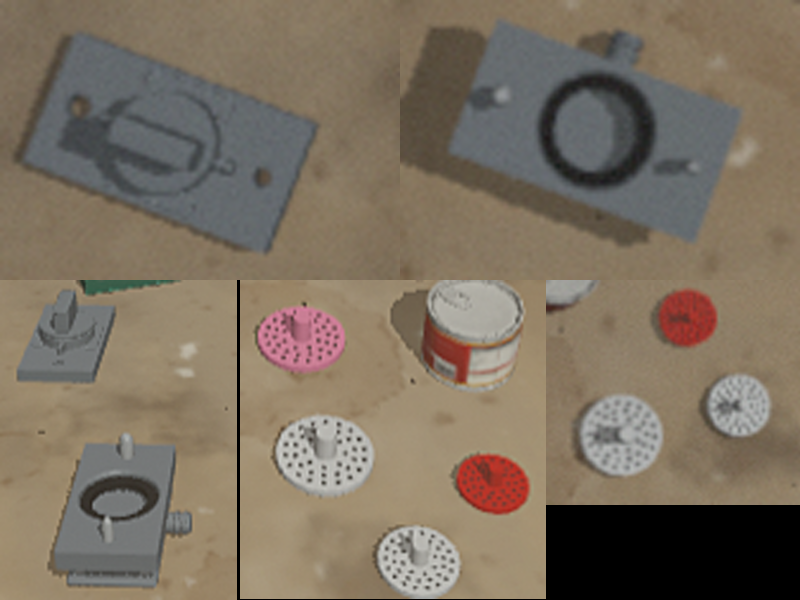

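The crops confirm the larger white strainer, with top px (441.7,246.3) and side px (363.3,348.8) for its knob. The wide hole and the thick dowel are both on the world +y side, at about (169.5,266) and (315.8,274). The base and cover are therefore turned nearly alike, yaw about -20°.

```bash
python3 - <<'E'
from h import *
for n,a,b in [('knob',(441.7,246.3),(363.3,348.8)),('thick',(315.75,274),(283.2,242.5)),('thin',(363.75,291.5),(275.6,276.3))]:
    p,e=tri(a,b);print(n,p.round(4),e.round(4))
im=np.load('top0.npz')['p'].astype(float)
g=im.sum(2);w=0
# holes: dark/brown (red>=blue) inside grey flange
for n,(u,v) in [('wide',(169,266)),('nar',(215,284))]:
    x=im[v-6:v+7,u-6:u+7];w=np.clip(x[...,2]-x[...,0]+8,0,None)
    yy,xx=np.mgrid[v-6:v+7,u-6:u+7];w[(xx-u)**2+(yy-v)**2>25]=0
    c=((w*xx).sum()/w.sum(),(w*yy).sum()/w.sum());print(n,np.round(c,2),w.sum().round(),plane('top',[c],.016)[0].round(4))
# seal ring dark
x=g[262:305,318:362];m=(x<160).astype(np.uint8)
cs,_=cv2.findContours(m,cv2.RETR_EXTERNAL,cv2.CHAIN_APPROX_NONE);k=max(cs,key=cv2.contourArea)
k=k.reshape(-1,2)+[318,262];P=plane('top',k,.046)[:,:2]*1000
print('ring',cv2.minEnclosingCircle(P.astype(np.float32)),cv2.fitEllipse(P.astype(np.float32)))
s=read_state();R=s['tcp_rot'];
E
```

```text
knob [ 0.569  -0.3094  0.0288] 0.0023
thick [0.494  0.0213 0.0678] 0.0021
thin [ 0.4506 -0.101   0.071 ] 0.0024
wide [169.62 266.41] 628.0 [0.5106 0.4081 0.016 ]
nar [215.43 283.85] 365.0 [0.4653 0.2869 0.016 ]
ring ((471.90631103515625, -37.921749114990234), 36.32427978515625) ((472.0599670410156, -37.83774948120117), (69.36739349365234, 70.93438720703125), 20.88154411315918)
```

send_rows(
  plan=[
    [0, 0, 0, 0, 0.117],
    [0, 0, 0, 0, 0.117],
    [0, 0, 0, 0, 0.117],
    [0, 0, 0, 0, 0.117],
    [0, 0, 0, 0, 0.117],
    [0, 0, 0, 0, 0.117],
    [0, 0, 0, 0, 0.117],
    [0, 0, 0, 0, 0.117],
    [0, 0, 0, 0, 0.117],
    [0, 0, 0, 0, 0.117],
    [0, 0, 0, 0, 0.117],
    [0, 0, 0, 0, 0.117],
    [0, 0, 0, 0, 0.12],
    [0, -0.03, 0.0255, 0, 0],
    [0, -0.03, 0.0255, 0, 0],
    [0, -0.03, 0.0255, 0, 0],
    [0, -0.03, 0.0255, 0, 0],
    [0, -0.03, 0.0255, 0, 0],
    [0, -0.03, 0.0255, 0, 0],
    [0, -0.03, 0.0255, 0, 0],
  ],
)

```text
time_s: 1.77
position: [0.3368, 0.3165, 0.2363]
tcp_rot: [[0.341, 0.94, -0.0], [0.94, -0.341, -0.0], [-0.0, -0.0, -1.0]]
force: [1.0, 0.2, 0.3]
opening: 1.001
grasp_force: 0.0
```

send_rows(
  plan=[
    [0, -0.03, 0.0255, 0, 0],
    [0, -0.03, 0.0255, 0, 0],
    [0, -0.03, 0.0255, 0, 0],
    [0, -0.03, 0.0255, 0, 0],
    [0, -0.03, 0.0255, 0, 0],
    [0, -0.03, 0.0255, 0, 0],
    [0, -0.03, 0.0255, 0, 0],
    [0, -0.03, 0.0255, 0, 0],
    [0, -0.03, 0.0255, 0, 0],
    [0, -0.03, 0.0255, 0, 0],
    [0, -0.03, 0.0255, 0, 0],
    [0, -0.03, 0.0255, 0, 0],
    [0, -0.03, 0.0255, 0, 0],
    [0, -0.03, 0.0255, 0, 0],
    [0, -0.03, 0.0255, 0, 0],
    [0, -0.03, 0.0255, 0, 0],
    [0, -0.03, 0.0255, 0, 0],
    [0, 0, 0, 0, 0],
  ],
)

```text
time_s: 3.27
position: [0.5721, -0.3174, 0.236]
tcp_rot: [[0.347, 0.938, 0.004], [0.938, -0.347, -0.006], [-0.004, 0.006, -1.0]]
force: [0.4, -0.9, 0.6]
opening: 1.002
grasp_force: 0.0
```

```bash
cat > go.py <<'E'
import sys,numpy as np
from rig import *
s=read_state();R=s['tcp_rot'];p=s['position']
print('t',s['time_s'],'pos',p.round(4),'yang',np.degrees(np.arctan2(R[1,1],R[0,1])).round(2),'tilt',R[:,2].round(4),'F',np.round(s['force'],1),'op',round(s['opening'],3),'gf',round(s['grasp_force'],1),'q',np.round(s['joint_positions'],1))
if len(sys.argv)>3: print('tool delta',(R.T@(np.array(sys.argv[1:4],float)-p)).round(4))
E
python3 go.py .5685 -.309 .1
```

```text
t 3.2667 pos [ 0.5721 -0.3174  0.236 ] yang -20.28 tilt [ 0.004  -0.0062 -1.    ] F [ 0.4 -0.9  0.6] op 1.002 gf 0.0 q [-38.7  32.4  77.9  -0.1  69.3 -18.4]
tool delta [ 0.0072 -0.007   0.1359]
```

send_rows(
  plan=[
    [0, 0, 0, 0.034, 0],
    [0, 0, 0, 0.034, 0],
    [0, 0, 0, 0.034, 0],
    [0, 0, 0, 0.034, 0],
    [0, 0, 0, 0, 0],
    [0, 0, 0, 0, 0],
    [0, 0, 0, 0, 0],
  ],
)

```text
time_s: 3.85
position: [0.5707, -0.3097, 0.1019]
tcp_rot: [[0.342, 0.94, 0.002], [0.94, -0.342, -0.001], [-0.001, 0.002, -1.0]]
force: [0.3, 0.0, 0.3]
opening: 1.002
grasp_force: 0.0
```

```bash
python3 go.py .5685 -.309 .026; python3 - <<'E'
from h import *
p,d=capture('top');q,e=capture('side');cv2.imwrite('pics/n1.png',np.hstack([crop(p,390,200,490,300,4),crop(q,320,290,420,390,4)]))
E
```

```text
t 3.85 pos [ 0.5707 -0.3097  0.1019] yang -19.99 tilt [ 0.0017 -0.0013 -1.    ] F [0.3 0.  0.3] op 1.002 gf 0.0 q [-38.3  41.4  84.5   0.   54.  -18.3]
tool delta [-0.     -0.0025  0.0759]
```

View pics/n1.png

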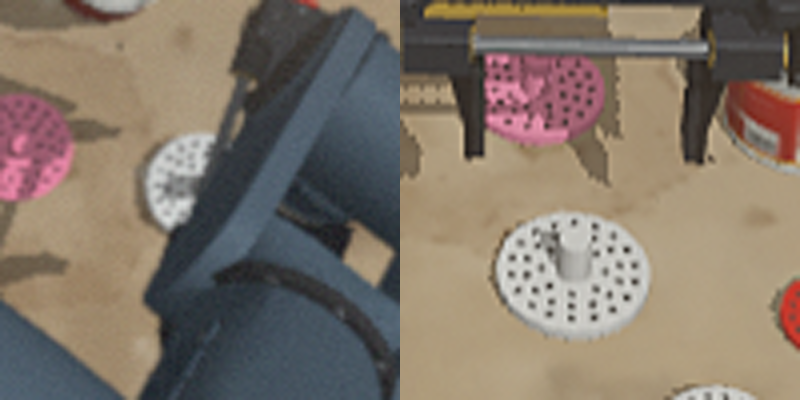

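The side view shows the open fingertips (left px ~(339,330), right ~(394,330)) centred over the larger white strainer, its knob at ~(363,350). Nothing is near the fingers, so I go down and grip.

send_rows(
  plan=[
    [0, 0, -0.0025, 0.025, 0],
    [0, 0, 0, 0.025, 0],
    [0, 0, 0, 0.026, 0],
    [0, 0, 0, 0, 0],
    [0, 0, 0, 0, 0],
    [150, 0, 0, 0, 0],
    [255, 0, 0, 0, 0],
    [255, 0, 0, 0, 0],
    [255, 0, 0, 0, 0],
    [255, 0, 0, 0, 0],
    [255, 0, 0, 0, 0],
    [255, 0, 0, 0, 0],
    [255, 0, 0, 0, 0],
    [255, 0, 0, 0, 0],
    [255, 0, 0, 0, 0],
  ],
)

```text
time_s: 5.2
position: [0.5674, -0.3083, 0.0244]
tcp_rot: [[0.342, 0.94, -0.0], [0.94, -0.342, 0.0], [0.0, -0.0, -1.0]]
force: [0.5, -0.1, 0.0]
opening: 0.326
grasp_force: 0.0
```

```bash
python3 go.py .472 -.038 .15
```

```text
t 5.2 pos [ 0.5674 -0.3083  0.0244] yang -19.99 tilt [-2.e-04  1.e-04 -1.e+00] F [ 0.5 -0.1  0. ] op 0.326 gf 0.0 q [-38.4  47.6  86.5  -0.   45.9 -18.4]
tool delta [ 0.2214 -0.1821 -0.1255]
```

send_rows(
  plan=[
    [255, 0, 0, 0, 0],
    [255, 0, 0, 0, 0],
    [255, 0, 0, 0, 0],
    [255, 0, 0, 0, 0],
    [255, 0, 0, 0, 0],
    [255, 0, 0, 0, 0],
    [255, 0, 0, -0.005, 0],
    [255, 0, 0, -0.02, 0],
    [255, 0, 0, -0.03, 0],
    [255, 0, 0, -0.035, 0],
    [255, 0, 0, -0.03, 0],
    [255, 0, 0, 0, 0],
  ],
)

```text
time_s: 6.2
position: [0.571, -0.3109, 0.1519]
tcp_rot: [[0.342, 0.94, 0.01], [0.94, -0.342, -0.008], [-0.004, 0.013, -1.0]]
force: [1.2, 0.0, -0.7]
opening: 0.169
grasp_force: 30.0
```

```bash
python3 go.py .472 -.038 .15
```

```text
t 6.2 pos [ 0.571  -0.3109  0.1519] yang -19.99 tilt [ 0.0105 -0.0082 -0.9999] F [ 1.2  0.  -0.7] op 0.169 gf 30.0 q [-38.4  37.5  83.1   0.   58.6 -18.4]
tool delta [ 0.2226 -0.1863 -0.0014]
```

send_rows(
  plan=[
    [255, 0.014, -0.0115, 0, 0],
    [255, 0.0275, -0.0225, 0, 0],
    [255, 0.0275, -0.0225, 0, 0],
    [255, 0.0275, -0.0225, 0, 0],
    [255, 0.0275, -0.0225, 0, 0],
    [255, 0.0275, -0.0225, 0, 0],
    [255, 0.0275, -0.0225, 0, 0],
    [255, 0.0275, -0.0225, 0, 0],
    [255, 0.0145, -0.0125, 0, 0],
    [255, 0, 0, 0, 0],
    [255, 0, 0, 0, 0],
    [255, 0, 0, 0, 0],
    [255, 0, 0, 0, 0],
  ],
)

```text
time_s: 7.28
position: [0.4736, -0.0398, 0.1447]
tcp_rot: [[0.343, 0.939, 0.002], [0.939, -0.343, -0.001], [-0.0, 0.002, -1.0]]
force: [-0.6, 0.7, -0.2]
opening: 0.166
grasp_force: 30.0
```

```bash
python3 go.py .472 -.038 .15;python3 - <<'E'
from h import *
p,d=capture('top');q,e=capture('side');np.savez('n2.npz',p=p,q=q,d=d,e=e);cv2.imwrite('pics/n2.png',np.hstack([crop(p,280,225,380,325,4),crop(q,220,175,320,325,4)[100:500]]))
E
```

```text
t 7.2833 pos [ 0.4736 -0.0398  0.1447] yang -20.06 tilt [ 1.6e-03 -8.0e-04 -1.0e+00] F [-0.6  0.7 -0.2] op 0.166 gf 30.0 q [-18.3  27.4 108.4  -0.   44.1   1.8]
tool delta [ 0.0012 -0.0022 -0.0053]
```

View pics/n2.png

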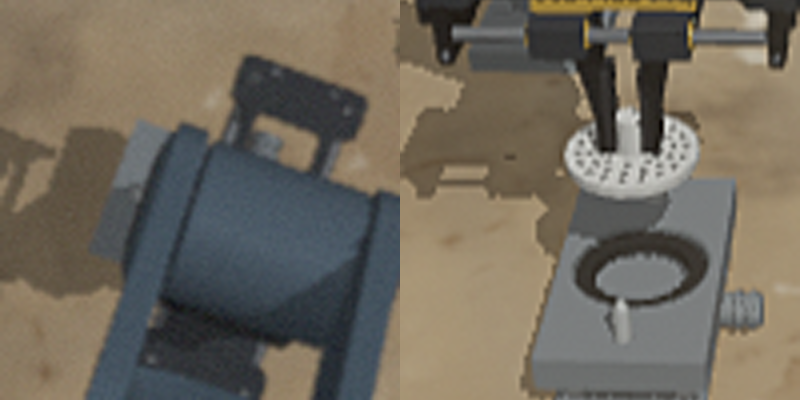

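```bash
cat > circ.py <<'E'
from h import *
def circ(P,m):
    x=P[m][:,:2]*1000;c,r=cv2.minEnclosingCircle(x.astype(np.float32));return np.round(c,1),round(r,1),np.median(P[m][:,2]).round(4),m.sum()
E
python3 - <<'E'
from circ import *
z=np.load('n2.npz');P=pts('side',z['e']);q=z['q'].astype(int);g=q.sum(2)
box=np.zeros(g.shape,bool);box[190:300,250:310]=1
w=box&(g>360)&(q.max(2)-q.min(2)<40)&(P[...,2]>.112)&(P[...,2]<.135)
print('plate',circ(P,w))
k=box&(g<190)&(P[...,2]>.03)&(P[...,2]<.055)&(abs(P[...,0]-.472)<.05)&(abs(P[...,1]+.038)<.05)
print('ring3d',circ(P,k))
f=box&(P[...,2]>.042)&(P[...,2]<.056)&(abs(P[...,0]-.472)<.1)&(abs(P[...,1]+.038)<.1);print('flange z',np.median(P[f][:,2]))
ys,xs=np.where(k);Q=plane('side',np.c_[xs,ys],.046);c=cv2.minEnclosingCircle((Q[:,:2]*1000).astype(np.float32));print('ring',c)
ys,xs=np.where(w);Q=plane('side',np.c_[xs,ys],.128);c=cv2.minEnclosingCircle((Q[:,:2]*1000).astype(np.float32));print('plate cast',c)
E
```

```text
plate (array([472.5, -43.5]), 37.8, np.float64(0.1277), np.int64(395))
ring3d (array([472.8, -36.4]), 37.4, np.float64(0.0451), np.int64(241))
flange z 0.049081178354376975
ring ((472.43267822265625, -39.47968292236328), 36.37739944458008)
plate cast ((471.95416259765625, -47.17494201660156), 39.331233978271484)
```

```bash
python3 - <<'E'
from circ import *
z=np.load('n2.npz');P=pts('side',z['e']);q=z['q'].astype(int);g=q.sum(2)
box=np.zeros(g.shape,bool);box[200:232,255:300]=1
w=box&(g>330)&(q.max(2)-q.min(2)<40)
w=w&(P[...,2]>.1252)&(P[...,2]<.1305)
print(circ(P,w))
x=P[w][:,:2]; print(np.percentile(x,[1,99],axis=0), x.mean(0))
E
python3 go.py .472 -.038 .15
```

```text
(array([479.9, -19.1]), 25.2, np.float64(0.1273), np.int64(11))
[[ 0.45621    -0.02691303]
 [ 0.50377795 -0.01105515]] [ 0.49213313 -0.02040414]
t 7.3833 pos [ 0.4733 -0.0398  0.1445] yang -20.09 tilt [ 8.e-04 -4.e-04 -1.e+00] F [ 0.1 -0.  -0. ] op 0.166 gf 30.0 q [-18.3  27.4 108.4  -0.   44.1   1.8]
tool delta [ 0.0012 -0.0018 -0.0055]
```

```bash
python3 - <<'E'
from circ import *
z=np.load('n2.npz');P=pts('side',z['e']);q=z['q'].astype(int);g=q.sum(2)
box=np.zeros(g.shape,bool);box[225:255,255:300]=1
w=box&(P[...,2]>.1252)&(P[...,2]<.1305)
print(circ(P,w),np.percentile(P[w][:,:2],[1,99],axis=0))
c=P[box&(abs(P[...,0]-.473)<.05)&(abs(P[...,1]+.04)<.05)&(P[...,2]>.115)]
print(np.histogram(c[:,2],np.arange(.115,.16,.003)))
# flange corners via side, for base centre in same view
f=(P[...,2]>.046)&(P[...,2]<.052)&(abs(P[...,0]-.472)<.1)&(abs(P[...,1]+.038)<.1)
print(cv2.minAreaRect((P[f][:,:2]*1000).astype(np.float32)))
E
```

```text
(array([472.6, -43.1]), 37.6, np.float64(0.1278), np.int64(357)) [[ 0.43827703 -0.07869994]
 [ 0.50677448 -0.01488921]]
(array([  0,   4,  29, 103, 268,  24,  18,  20,  18,  22,  27,  31,  17,
        16]), array([0.115, 0.118, 0.121, 0.124, 0.127, 0.13 , 0.133, 0.136, 0.139,
       0.142, 0.145, 0.148, 0.151, 0.154, 0.157]))
((471.0421447753906, -41.481224060058594), (173.7147216796875, 92.65388488769531), 70.1327896118164)
```

send_rows(
  plan=[
    [255, 0.0012, -0.0018, 0.02, 0],
    [255, 0, 0, 0.03, 0],
    [255, 0, 0, 0.01, 0],
    [255, 0, 0, 0, 0],
    [255, 0, 0, 0, 0],
    [255, 0, 0, 0, 0],
  ],
)

```text
time_s: 7.88
position: [0.472, -0.0375, 0.085]
tcp_rot: [[0.343, 0.939, 0.001], [0.939, -0.343, -0.0], [0.0, 0.001, -1.0]]
force: [-0.4, 0.2, -0.7]
opening: 0.162
grasp_force: 30.0
```

```bash
python3 go.py .472 -.038 .0705
```

```text
t 7.8833 pos [ 0.472  -0.0375  0.085 ] yang -20.04 tilt [ 1.3e-03 -4.0e-04 -1.0e+00] F [-0.4  0.2 -0.7] op 0.162 gf 30.0 q [-18.1  33.9 111.   -0.   35.1   1.9]
tool delta [-0.0005  0.0001  0.0145]
```

send_rows(
  plan=[
    [255, -0.0003, 0, 0.003, 0],
    [255, 0, 0, 0.003, 0],
    [255, 0, 0, 0.003, 0],
    [255, 0, 0, 0.003, 0],
    [255, 0, 0, 0.002, 0],
    [255, 0, 0, 0, 0],
    [255, 0, 0, 0, 0],
  ],
)

```text
time_s: 8.47
position: [0.4711, -0.0371, 0.0705]
tcp_rot: [[0.342, 0.94, -0.0], [0.94, -0.342, 0.0], [-0.0, -0.0, -1.0]]
force: [-0.5, -0.3, 0.1]
opening: 0.165
grasp_force: 30.0
```

```bash
python3 go.py .472 -.038 .0705; python3 - <<'E'
from h import *
q,e=capture('side');cv2.imwrite('pics/n3.png',crop(q,230,200,330,320,5))
E
```

```text
t 8.4667 pos [ 0.4711 -0.0371  0.0705] yang -19.99 tilt [-1.e-04  0.e+00 -1.e+00] F [-0.5 -0.3  0.1] op 0.165 gf 30.0 q [-18.1  35.5 111.5  -0.   33.    1.9]
tool delta [-0.0005  0.0012 -0.    ]
```

View pics/n3.png

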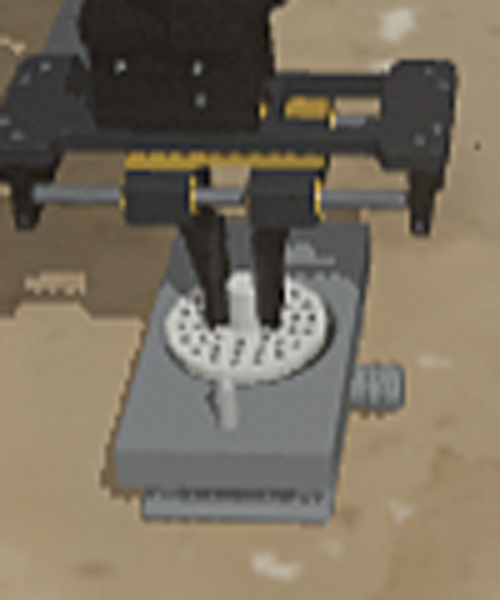

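The plate (crop centre ~(245,325)) lies level inside the recess, with a thin black rim showing at the right. There is no contact force. I nudge 1 mm along tool +y, let go and lift.

send_rows(
  plan=[
    [255, 0, 0.001, 0.0005, 0],
    [255, 0, 0, 0, 0],
    [120, 0, 0, 0, 0],
    [120, 0, 0, 0, 0],
    [120, 0, 0, 0, 0],
    [120, 0, 0, 0, 0],
    [120, 0, 0, 0, 0],
    [60, 0, 0, -0.01, 0],
    [0, 0, 0, -0.04, 0],
    [0, 0, 0, -0.04, 0],
    [0, 0, 0, -0.03, 0],
    [0, 0, 0, 0, 0],
  ],
)

```text
time_s: 9.52
position: [0.4759, -0.0385, 0.1954]
tcp_rot: [[0.342, 0.94, 0.012], [0.94, -0.342, -0.004], [0.001, 0.013, -1.0]]
force: [1.2, -0.1, -1.1]
opening: 0.818
grasp_force: 0.0
```

```bash
python3 go.py .4875 .347 .19
```

```text
t 9.5167 pos [ 0.4759 -0.0385  0.1954] yang -19.98 tilt [ 0.012  -0.0038 -0.9999] F [ 1.2 -0.1 -1.1] op 0.818 gf 0.0 q [-18.1  22.3 105.8   0.   51.2   1.9]
tool delta [ 0.3663 -0.1209  0.0041]
```

send_rows(
  plan=[
    [0, 0.0367, -0.0117, 0, 0.0105],
    [0, 0.0367, -0.0117, 0, 0],
    [0, 0.0367, -0.0117, 0, 0],
    [0, 0.0367, -0.0117, 0, 0],
    [0, 0.0367, -0.0117, 0, 0],
    [0, 0.0367, -0.0117, 0, 0],
    [0, 0.0367, -0.0117, 0, 0],
    [0, 0.0367, -0.0117, 0, 0],
    [0, 0.0367, -0.0117, 0, 0],
    [0, 0.0367, -0.0117, 0, 0],
    [0, 0, 0, 0.03, 0],
    [0, 0, 0, 0.03, 0],
    [0, 0, 0, 0, 0],
    [0, 0, 0, 0, 0],
    [0, 0, 0, 0, 0],
  ],
)

```text
time_s: 10.77
position: [0.4917, 0.3471, 0.1305]
tcp_rot: [[0.352, 0.936, 0.0], [0.936, -0.352, 0.0], [0.0, 0.0, -1.0]]
force: [1.1, -0.0, 0.8]
opening: 0.999
grasp_force: 0.0
```

```bash
python3 go.py .4875 .347 .056; python3 - <<'E'
from h import *
q,e=capture('top');b=crop(q,295,250,385,315,4)
s,e=capture('side');c=crop(s,215,150,305,215,4);d=crop(s,235,215,325,310,4)
W=np.zeros((600,800,3),np.uint8);
for im,x,y in((b,0,0),(c,400,0),(d,0,200)):
    h,w=min(im.shape[0],600-y),min(im.shape[1],800-x);W[y:y+h,x:x+w]=im[:h,:w]
d=d;W[:260,:360]=b;W[260:600,:360]=d[40:380];W[:260,400:760]=c
cv2.imwrite('pics/n4.png',W)
E
```

```text
t 10.7667 pos [0.4917 0.3471 0.1305] yang -20.63 tilt [ 4.e-04  2.e-04 -1.e+00] F [ 1.1 -0.   0.8] op 0.999 gf 0.0 q [24.6 36.2 90.8  0.  53.  45.2]
tool delta [-0.0016 -0.0039  0.0745]
```

View pics/n4.png

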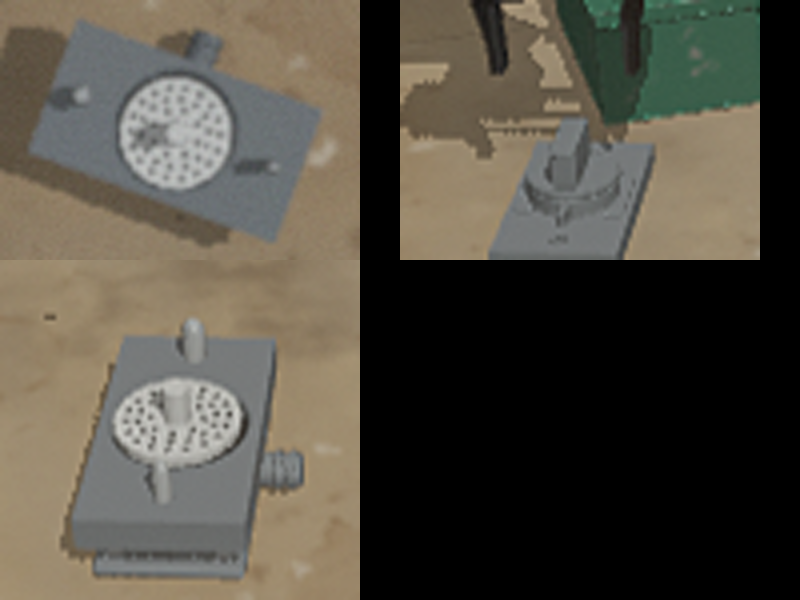

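The strainer lies level and centred in the recess in both views (top crop (177,132), side crop (178,420)). The open fingers straddle the cover's rib. I go down and grip.

send_rows(
  plan=[
    [0, -0.0016, -0.004, 0.025, 0],
    [0, 0, 0, 0.03, 0],
    [0, 0, 0, 0.0195, 0],
    [0, 0, 0, 0, 0],
    [0, 0, 0, 0, 0],
    [255, 0, 0, 0, 0],
    [255, 0, 0, 0, 0],
    [255, 0, 0, 0, 0],
    [255, 0, 0, 0, 0],
    [255, 0, 0, 0, 0],
    [255, 0, 0, 0, 0],
    [255, 0, 0, 0, 0],
    [255, 0, 0, 0, 0],
    [255, 0, 0, 0, 0],
    [255, 0, 0, 0, 0],
    [255, 0, 0, 0, 0],
    [255, 0, 0, 0, 0],
    [255, 0, 0, 0, 0],
    [255, 0, 0, 0, 0],
    [255, 0, 0, 0, 0],
  ],
)

```text
time_s: 12.53
position: [0.487, 0.3471, 0.0555]
tcp_rot: [[0.352, 0.936, 0.0], [0.936, -0.352, -0.0], [0.0, 0.0, -1.0]]
force: [1.2, 0.3, -0.7]
opening: 0.233
grasp_force: 30.0
```

```bash
python3 go.py .4875 .347 .17
```

```text
t 12.5333 pos [0.487  0.3471 0.0555] yang -20.6 tilt [ 1.e-04 -0.e+00 -1.e+00] F [ 1.2  0.3 -0.7] op 0.233 gf 30.0 q [24.8 42.5 93.4 -0.  44.1 45.4]
tool delta [ 0.      0.0005 -0.1145]
```

send_rows(
  plan=[
    [255, 0, 0, -0.01, 0],
    [255, 0, 0, -0.03, 0],
    [255, 0, 0, -0.04, 0],
    [255, 0, 0, -0.04, 0],
    [255, 0, 0, 0, -0.0105],
    [255, -0.018, 0.006, 0, 0],
    [255, -0.0345, 0.011, 0, 0],
    [255, -0.0345, 0.011, 0, 0],
    [255, -0.0345, 0.011, 0, 0],
    [255, -0.0345, 0.011, 0, 0],
    [255, -0.0345, 0.011, 0, 0],
    [255, -0.0345, 0.011, 0, 0],
    [255, -0.0345, 0.011, 0, 0],
    [255, -0.0345, 0.011, 0, 0],
    [255, -0.0345, 0.011, 0, 0],
    [255, -0.0385, 0.0125, 0, 0],
    [255, 0, 0, 0, 0],
    [255, 0, 0, 0, 0],
    [255, 0, 0, 0, 0],
    [255, 0, 0, 0, 0],
  ],
)

```text
time_s: 14.2
position: [0.4712, -0.0367, 0.1755]
tcp_rot: [[0.341, 0.94, -0.001], [0.94, -0.341, 0.001], [0.0, -0.001, -1.0]]
force: [0.5, 0.0, -2.9]
opening: 0.227
grasp_force: 30.0
```

```bash
python3 go.py .472 -.038 .14; python3 - <<'E'
from h import *
q,e=capture('top');s,f=capture('side');np.savez('n5.npz',q=q,e=e,s=s,f=f)
cv2.imwrite('pics/n5.png',np.hstack([crop(q,285,235,385,335,4),crop(s,230,160,330,310,4)[100:500]]))
E
```

```text
t 14.2 pos [ 0.4712 -0.0367  0.1755] yang -19.93 tilt [-1.e-03  7.e-04 -1.e+00] F [ 0.5  0.  -2.9] op 0.227 gf 30.0 q [-18.1  24.1 107.1   0.   48.9   1.9]
tool delta [-0.0009  0.0012  0.0355]
```

View pics/n5.png

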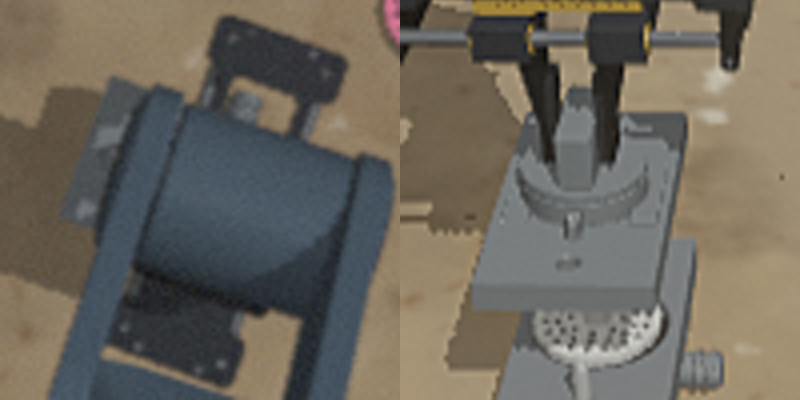

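```bash
python3 - <<'E'
from h import *
z=np.load('n5.npz');s=z['s'].astype(float);g=s.sum(2)
# narrow hole in held cover: crop(568-400,263+100)/4+(230,160)
u,v=272,250.75
x0,y0=int(u)-5,int(v)-4;w=g[y0:y0+9,x0:x0+11];bg=np.median(w);k=np.clip(bg-25-w,0,None)
yy,xx=np.mgrid[y0:y0+9,x0:x0+11];c=((k*xx).sum()/k.sum(),(k*yy).sum()/k.sum())
print('hole',np.round(c,2),plane('side',[c],.136)[0].round(4))
s0=np.load('side0.npz')['p'].astype(float)
def tip(im,x0,y0,x1,y1,n):
    w=im[y0:y1,x0:x1].min(2);b=np.percentile(w,60);k=np.clip(w-b-20,0,None);yy,xx=np.mgrid[y0:y1,x0:x1]
    c=((k*xx).sum()/k.sum(),(k*yy).sum()/k.sum());print(n,np.round(c,2));return c
for n,b in (('thinS',(270,270,282,295)),('thickS',(276,232,291,258))):
    x0,y0,x1,y1=b
    w=s0[y0:y1,x0:x1].min(2)
    rows=[]
    for r in range(y1-y0):
        k=np.clip(w[r]-np.median(w[r])-18,0,None)
        if k.sum()>30: rows.append((y0+r,round((k*np.arange(x0,x1)).sum()/k.sum(),2)))
    print(n,rows)
t=np.load('top0.npz')['p'].astype(float)
c1=tip(t,311,269,322,279,'thickT');c2=tip(t,358,286,369,296,'thinT')
A=plane('top',[c1,c2],.072);print(A.round(4),A.mean(0),np.linalg.norm(A[0]-A[1]),np.degrees(np.arctan2(*(A[0]-A[1])[1::-1])))
im=cv2.imread('pics/n4.png')[:260,:360].astype(int);m=((im.min(2)>130)).astype(np.uint8)
m=cv2.morphologyEx(m,cv2.MORPH_CLOSE,np.ones((11,11)))
cs,_=cv2.findContours(m,0,1);K=max(cs,key=cv2.contourArea).reshape(-1,2);px=(K+.5)/4-.5+[295,250]
print('plate',cv2.fitEllipse((plane('top',px,.054)[:,:2]*1000).astype(np.float32)))
hs=cv2.cvtColor(np.load('top0.npz')['p'],cv2.COLOR_BGR2HSV)
b=np.load('top0.npz')['p'].astype(int)
m=((b[...,0]>=b[...,2]+2)).astype(np.uint8);m[:252]=0;m[315:]=0;m[:,:295]=0;m[:,385:]=0
m=cv2.morphologyEx(cv2.morphologyEx(m,cv2.MORPH_CLOSE,np.ones((5,5))),cv2.MORPH_OPEN,np.ones((15,15)))
cs,_=cv2.findContours(m,0,1);K=max(cs,key=cv2.contourArea).reshape(-1,2)
print('flange',cv2.minAreaRect((plane('top',K,.05)[:,:2]*1000).astype(np.float32)))
E
```

```text
hole [271.92 250.45] [ 0.4502 -0.0981  0.136 ]
thinS [(275, np.float64(274.1)), (276, np.float64(274.07)), (277, np.float64(275.03))]
thickS [(240, np.float64(282.89)), (241, np.float64(282.98)), (242, np.float64(283.3)), (243, np.float64(283.43)), (245, np.float64(283.53))]
thickT [315.15 273.21]
thinT [363. 291.]
[[ 0.495   0.0229  0.072 ]
 [ 0.4507 -0.0989  0.072 ]] [ 0.47281547 -0.0379628   0.072     ] 0.1295828486465536 70.02185727276662
plate ((470.3816833496094, -37.11943435668945), (71.01193237304688, 71.21536254882812), 58.34128952026367)
flange ((475.7513427734375, -38.195899963378906), (167.17062377929688, 97.83033752441406), 70.01343536376953)
```

send_rows(
  plan=[
    [255, -0.0008, 0.0021, 0.02, 0],
    [255, 0, 0, 0.0195, 0],
    [255, 0, 0, 0, 0],
    [255, 0, 0, 0, 0],
    [255, 0, 0, 0, 0],
    [255, 0, 0, 0, 0],
  ],
)

```text
time_s: 14.8
position: [0.4743, -0.0391, 0.137]
tcp_rot: [[0.341, 0.94, 0.002], [0.94, -0.341, -0.001], [0.0, 0.002, -1.0]]
force: [-0.1, 0.2, -2.3]
opening: 0.225
grasp_force: 30.0
```

```bash
python3 go.py .473 -.038 .1335; python3 - <<'E'
from h import *
s,f=capture('side');np.savez('n6.npz',s=s,f=f);t,_=capture('top');np.savez('n6t.npz',t=t)
cv2.imwrite('pics/n6.png',crop(s,235,215,335,315,6))
E
```

```text
t 14.8 pos [ 0.4743 -0.0391  0.137 ] yang -19.94 tilt [ 1.8e-03 -6.0e-04 -1.0e+00] F [-0.1  0.2 -2.3] op 0.225 gf 30.0 q [-18.2  28.2 108.7   0.   43.    1.7]
tool delta [ 0.0006 -0.0016  0.0035]
```

View pics/n6.png

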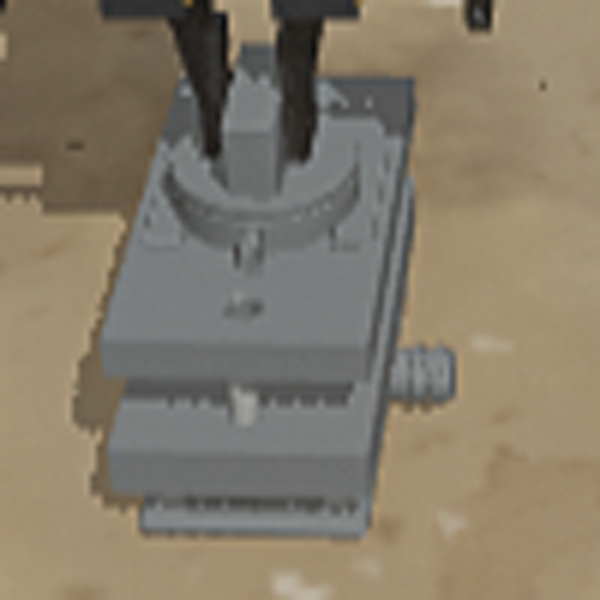

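```bash
python3 - <<'E'
from h import *
f=lambda x,y:((x+.5)/6-.5+235,(y+.5)/6-.5+215)
zt=.137-.0555
R=lambda P:(P.round(4)[:, :2],)
print('cover bot',plane('side',[f(104,372),f(368,378)],zt)[:,:2].round(4))
print('cover top',plane('side',[f(104,343),f(370,348)],zt+.016)[:,:2].round(4))
print('base top',plane('side',[f(113,452),f(368,463)],.05)[:,:2].round(4))
# subpixel left edge by blue-red on rows
s=cv2.GaussianBlur(np.load('n6.npz')['s'],(0,0),.6).astype(float);d=s[...,0]-s[...,2]
for r in (272,273,274,275,276,290,291,292,293,294,295):
    row=d[r];th=-15
    L=[c for c in range(245,262) if row[c]<th<=row[c+1]];Rr=[c for c in range(290,310) if row[c]>=th>row[c+1]]
    print(r,[round(c+(th-row[c])/(row[c+1]-row[c]),2) for c in L],[round(c+(th-row[c])/(row[c+1]-row[c]),2) for c in Rr])
print(s[274,245:262].astype(int).tolist()); print(s[293,245:262].astype(int).tolist())
E
```

```text
cover bot [[ 0.403  -0.0999]
 [ 0.4888 -0.1315]]
cover top [[ 0.404  -0.1047]
 [ 0.4894 -0.1356]]
base top [[ 0.4018 -0.1052]
 [ 0.4853 -0.1385]]
272 [np.float64(251.21)] [np.float64(300.48)]
273 [np.float64(251.3)] [np.float64(309.41)]
274 [np.float64(251.46)] []
275 [np.float64(251.55)] []
276 [np.float64(251.67)] []
290 [np.float64(252.46)] [np.float64(297.44)]
291 [np.float64(252.61)] [np.float64(297.34)]
292 [np.float64(252.69)] [np.float64(297.31)]
293 [np.float64(252.82)] [np.float64(297.19)]
294 [np.float64(252.94)] [np.float64(297.0)]
295 [np.float64(253.17)] [np.float64(296.74)]
[[116, 145, 162], [117, 146, 163], [117, 145, 163], [104, 130, 147], [86, 108, 123], [79, 100, 114], [86, 102, 112], [107, 109, 109], [111, 111, 107], [110, 110, 107], [110, 110, 108], [109, 110, 107], [109, 110, 107], [109, 110, 107], [109, 110, 107], [110, 110, 108], [110, 110, 108]]
[[116, 145, 162], [117, 146, 163], [119, 146, 164], [121, 149, 165], [120, 148, 165], [106, 131, 148], [84, 105, 121], [81, 99, 114], [100, 107, 111], [109, 110, 108], [109, 111, 108], [109, 110, 108], [109, 110, 108], [110, 110, 109], [109, 110, 108], [109, 111, 108], [110, 111, 108]]
```

send_rows(
  plan=[
    [255, 0.0004, -0.0012, 0.002, 0],
    [255, 0, 0, 0.002, 0],
    [255, 0, 0, 0, 0],
    [255, 0, 0, 0, 0],
    [255, 0, 0, 0, 0],
    [255, 0, 0, 0, 0],
  ],
)

```text
time_s: 15.4
position: [0.4726, -0.0387, 0.1321]
tcp_rot: [[0.342, 0.94, 0.0], [0.94, -0.342, -0.0], [0.0, 0.0, -1.0]]
force: [0.7, -0.0, -2.0]
opening: 0.227
grasp_force: 30.0
```

```bash
python3 go.py .4724 -.038 .1255
```

```text
t 15.4 pos [ 0.4726 -0.0387  0.1321] yang -20.01 tilt [ 1.e-04 -0.e+00 -1.e+00] F [ 0.7 -0.  -2. ] op 0.227 gf 30.0 q [-18.2  28.7 109.1   0.   42.3   1.8]
tool delta [ 0.0006 -0.0004  0.0066]
```

send_rows(
  plan=[
    [255, 0.0004, -0.0002, 0.0015, 0],
    [255, 0, 0, 0.0015, 0],
    [255, 0, 0, 0.0015, 0],
    [255, 0, 0, 0.0015, 0],
    [255, 0, 0, 0, 0],
    [255, 0, 0, 0, 0],
  ],
)

```text
time_s: 15.9
position: [0.4724, -0.0382, 0.1259]
tcp_rot: [[0.342, 0.94, -0.0], [0.94, -0.342, 0.0], [-0.0, -0.0, -1.0]]
force: [0.3, 0.2, -2.8]
opening: 0.229
grasp_force: 30.0
```

```bash
python3 go.py .4724 -.038 .1195; python3 -c "
from rig import *;print(read_state()['moment'])"
```

```text
t 15.9 pos [ 0.4724 -0.0382  0.1259] yang -19.99 tilt [-4.e-04  0.e+00 -1.e+00] F [ 0.3  0.2 -2.8] op 0.229 gf 30.0 q [-18.2  29.3 109.4  -0.   41.3   1.8]
tool delta [ 0.0002 -0.0001  0.0064]
[-0.08143225  0.0982372   0.03615177]
```

Underside is ~3.6 mm below the dowel tips with no contact force. I continue slowly past the taper.

send_rows(
  plan=[
    [255, 0, 0, 0.001, 0],
    [255, 0, 0, 0.001, 0],
    [255, 0, 0, 0.001, 0],
    [255, 0, 0, 0.001, 0],
    [255, 0, 0, 0.001, 0],
    [255, 0, 0, 0, 0],
    [255, 0, 0, 0, 0],
  ],
)

```text
time_s: 16.48
position: [0.4724, -0.0383, 0.1209]
tcp_rot: [[0.342, 0.94, -0.0], [0.94, -0.342, -0.0], [-0.0, -0.0, -1.0]]
force: [-1.0, -3.0, -2.0]
opening: 0.226
grasp_force: 30.0
```

```bash
python3 go.py .4724 -.038 .1095; python3 -c "
from rig import *;print(read_state()['moment'])"
```

```text
t 16.4833 pos [ 0.4724 -0.0383  0.1209] yang -19.99 tilt [-4.e-04 -3.e-04 -1.e+00] F [-1. -3. -2.] op 0.226 gf 30.0 q [-18.2  29.9 109.6  -0.   40.6   1.8]
tool delta [ 0.0003 -0.0001  0.0114]
[-0.63923986  0.24890209 -0.06352663]
```

Both dowels are in the holes, with a light side push of about 3 N along tool -x. I ease that way by 0.7 mm and go on down.

send_rows(
  plan=[
    [255, -0.0007, 0, 0.0005, 0],
    [255, 0, 0, 0.0015, 0],
    [255, 0, 0, 0.0015, 0],
    [255, 0, 0, 0.0015, 0],
    [255, 0, 0, 0, 0],
    [255, 0, 0, 0, 0],
  ],
)

```text
time_s: 16.98
position: [0.4723, -0.0387, 0.1159]
tcp_rot: [[0.342, 0.94, -0.0], [0.94, -0.342, 0.0], [0.0, -0.0, -1.0]]
force: [-0.4, -1.3, -2.7]
opening: 0.227
grasp_force: 30.0
```

```bash
python3 go.py .4724 -.038 .1095; python3 -c "
from rig import *;print(read_state()['moment'])"
```

```text
t 16.9833 pos [ 0.4723 -0.0387  0.1159] yang -20.0 tilt [-1.e-04  3.e-04 -1.e+00] F [-0.4 -1.3 -2.7] op 0.227 gf 30.0 q [-18.2  30.4 109.8   0.   39.8   1.7]
tool delta [ 0.0006 -0.0001  0.0064]
[-0.13467623  0.06105394 -0.00183539]
```

send_rows(
  plan=[
    [255, -0.0003, 0, 0.0015, 0],
    [255, 0, 0, 0.0015, 0],
    [255, 0, 0, 0.0015, 0],
    [255, 0, 0, 0.0015, 0],
    [255, 0, 0, 0.001, 0],
    [255, 0, 0, 0, 0],
    [255, 0, 0, 0, 0],
    [255, 0, 0, 0, 0],
  ],
)

```text
time_s: 17.65
position: [0.4722, -0.0391, 0.1094]
tcp_rot: [[0.342, 0.94, 0.0], [0.94, -0.342, -0.0], [-0.0, 0.0, -1.0]]
force: [-1.0, -1.1, 2.5]
opening: 0.226
grasp_force: 30.0
```

```bash
python3 go.py .4724 -.038 .1055; python3 -c "
from rig import *;print(read_state()['moment'])"
```

```text
t 17.65 pos [ 0.4722 -0.0391  0.1094] yang -20.0 tilt [ 2.e-04 -1.e-04 -1.e+00] F [-1.  -1.1  2.5] op 0.226 gf 30.0 q [-18.3  31.1 110.1  -0.   38.8   1.7]
tool delta [ 0.0011 -0.0002  0.0039]
[-0.0607428   0.29213344 -0.01674591]
```

The cover has met the strainer at the expected height: underside ~54 mm, load risen by ~5 N. Now I press.

send_rows(
  plan=[
    [255, 0, 0, 0.001, 0],
    [255, 0, 0, 0.001, 0],
    [255, 0, 0, 0.001, 0],
    [255, 0, 0, 0.001, 0],
    [255, 0, 0, 0, 0],
    [255, 0, 0, 0, 0],
  ],
)

```text
time_s: 18.15
position: [0.4722, -0.0392, 0.1055]
tcp_rot: [[0.342, 0.94, 0.0], [0.94, -0.342, -0.0], [-0.0, 0.0, -1.0]]
force: [-2.5, 0.3, 8.7]
opening: 0.229
grasp_force: 30.0
```

```bash
python3 go.py .4724 -.038 .1055; python3 -c "
from rig import *;print(read_state()['moment'])"
```

```text
t 18.15 pos [ 0.4722 -0.0392  0.1055] yang -19.99 tilt [ 3.e-04 -2.e-04 -1.e+00] F [-2.5  0.3  8.7] op 0.229 gf 30.0 q [-18.3  31.6 110.2  -0.   38.2   1.7]
tool delta [ 0.0012 -0.0002  0.    ]
[ 1.52271771e-02  4.31605800e-01 -1.30455780e-04]
```

send_rows(
  plan=[
    [255, 0, -0.0004, 0.0007, 0],
    [255, 0, 0, 0.0008, 0],
    [255, 0, 0, 0, 0],
    [255, 0, 0, 0, 0],
  ],
)

```text
time_s: 18.48
position: [0.4721, -0.0392, 0.1054]
tcp_rot: [[0.342, 0.94, 0.002], [0.94, -0.342, -0.001], [-0.0, 0.002, -1.0]]
force: [-3.8, -1.2, 19.8]
opening: 0.229
grasp_force: 30.0
```

```bash
python3 go.py .4724 -.038 .1055; python3 -c "
from rig import *;print(read_state()['moment'])"
```

```text
t 18.4833 pos [ 0.4721 -0.0392  0.1054] yang -19.99 tilt [ 1.6e-03 -8.0e-04 -1.0e+00] F [-3.8 -1.2 19.8] op 0.229 gf 30.0 q [-18.3  31.5 110.3  -0.   38.1   1.7]
tool delta [ 0.0013 -0.0002 -0.0001]
[ 0.0967292   0.86030464 -0.02243737]
```

```bash
python3 - <<'E'
from h import *
s,f=capture('side');cv2.imwrite('pics/n7.png',crop(s,235,215,335,315,6))
E
python3 go.py
```

```text
t 18.5333 pos [ 0.4721 -0.0392  0.1054] yang -19.99 tilt [ 1.6e-03 -8.0e-04 -1.0e+00] F [-4.2 -0.9 20.4] op 0.227 gf 30.0 q [-18.3  31.5 110.3  -0.   38.1   1.7]
```

View pics/n7.png

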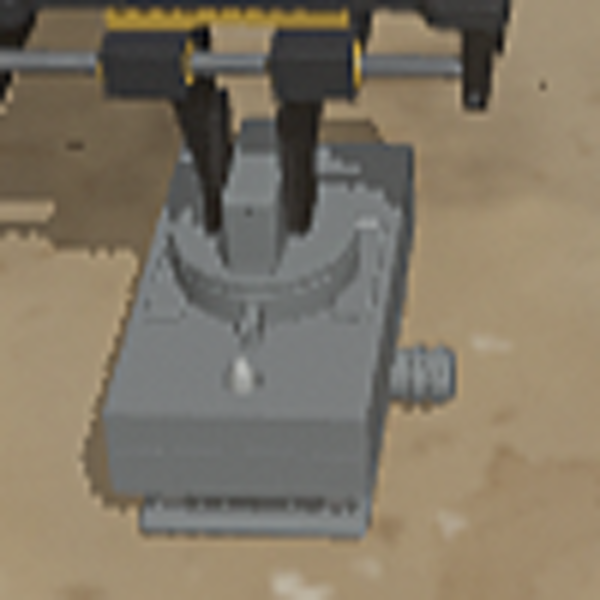

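The side view shows the cover flush on the base with its edges aligned and no gap at the front (crop row ~455). The thin dowel comes through its hole at (243,375), and the downward press holds at ~20 N. I hand the job in.

```bash
python3 -c "
from rig import *;print(hand_in())"
```

```text
the job is handed in; nothing more can be done
None
```

The filter is closed and handed in at about 18.5 s. The strainer lies level in the seat. The cover is down over both dowels with its flange against the base's, and the arm is still pressing it shut at about 20 N. The tape, pot and tin were not touched.

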